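Load the jaw insert and latch the push-push tray

ROBOT

A 7-joint arm with a two-finger parallel gripper is mounted at the origin on a cart in front of the work surface, level with it; the furniture and walls round the work are solid. World frame = base frame: x ahead of the robot, y to its left, z up, the work surface at z = 0. Lengths are in m, angles in rad, forces in N, time in s.
With the tool pointing down it reaches from about 0.425 to 0.925 m from the base axis. Payload 6.8 kg.
Tool frame: the origin (TCP) lies between the finger pads; the fingertips stand finger_overhang ahead of it and the grasp point (between the pads) lies 6 mm ahead of it (finger_overhang is the distance from the TCP to the fingertips, in m); z points along the fingers, y is the line along which they close (so a half turn about z gives the same grasp; the last joint's range is limited). The gripper opens to 85 mm and grips with 20 to 120 N. Pads are 22 mm wide; open, the fingers measure 114 mm over their backs; the gripper's body (76 mm by 85 mm) begins 54 mm behind the grasp point. The pads swing forward as they close: fully open they stand 13 mm farther back than shut.
Start: joints at [-1.295, 0.477, 0.022, 1.555, -0.011, 1.109, -0.083], TCP at [0.253, 0.626, 0.227] pointing down, gripper open.
Joint ranges: [-2.96, 2.96], [-0.34, 2.1], [-1.41, 1.46], [0.24, 2.44], [-1.37, 4.51], [0.17, 1.92], [-2.96, 2.96]. Speed limits (rad/s): [2.39, 2.39, 3.14, 3.14, 3.14, 3.14, 3.14].

INTERFACE

Orientations are given as a unit quaternion [w, x, y, z].
In Python, from station import * gives the robot as it stands.
- The arm moves only by the tool drive_tool, never from a script. Its argument "increments" is a list of rows, each an object of numbers: "claw": the finger opening in m, from 0 to 0.0854; "dx", "dy", "dz": the shift along the tool's x, y, z in m; "wx", "wy", "wz": the turn, a rotation vector about the tool's x, y, z in degrees. A call has 1 to 20 rows; each row shifts and turns the commanded pose from where the row before left it, along the tool's axes as they then stand; what a row does not reach is not made up. A row lasts 1/8 s, in which the tool goes at most 62.5 mm and 10.7 degrees, less where a joint would pass 70% of its speed; a pose out of reach is approached as far as the arm can. A call with a gripper value outside its range is refused whole. The fingers move at their own pace and stop on an object; "newtons" is the grip in N (left out, the last holds). Time passes only in rows, so rows that do not move let the fingers close. It gives the time, the measured TCP pose, the force, the opening and the grip force at its end, in the units of the state.
- get_obs(): the state, without advancing time (a new reading comes with each control period).
- read_camera(name): name is "scene" or "top" or "wrist"; returns (picture, depth): 384x512x3 uint8, red, green, blue; 384x512 float32, m along the optical axis (not along the pixel's ray), 0 where there is no reading.
- calibration(name): a dict with "intrinsics" (3x3 intrinsics, pixels), "R" (3x3) and "t" (3): a world point X has camera coordinates R X + t; the wrist camera has in their place "mount" (4x4, takes a point from camera to tool coordinates, whose origin is the TCP and whose axes are the flange's). Camera axes: x right, y down, z forward; pixel columns grow to the right and rows downward; lengths in m; the calibration is good to about 2 mm. A picture is of the moment at which its call begins: read the wrist's pose just before it. calibration takes no time and is no camera call.
- hand_in(): hands the job in; it is judged then, once.
The state is a dict: "t": time; "q": joint angles; "joint_vel": joint speeds; "joint_torque": joint torques, N m; "eef_pos": TCP position; "tool_rot": TCP orientation; "contact_force": force on the tool from outside, world axes, zero at the start; "torque": the same for the moment, N m; "gripper_width": opening from 0.0 (shut) to 1.0 (fully open); "grasp_force": force on a finger pad.
Only numpy, scipy, OpenCV 4.12 (cv2) and the standard library are available. Lean on these libraries where they do the work, as an engineer would, in place of code of your own. Each camera call takes 0.05 s, during which the arm holds its last target. There are 200 camera calls.

TASK

Lay the dark steel jaw insert flat in the open orange tray of the small dock and let go of it. Then push the tray in by its front until the push-push latch catches (you can feel the stop), back off, and make sure the tray stays in on its own; never press on the dock or its tray with more than about 18 N, and do not disturb the black loupe.

Things in the scene. Friction and masses are not known exactly. Their poses are not given: they have to be found in the camera images.
- insert_center (a point): Centre of the jaw insert, the loose blackened-steel block with four pale screw heads on top, 36 x 28 x 15 mm (x, y, z; the body is 13 mm high, the heads add 2 mm). 60 to 120 g. The point lies 7.5 mm above its underside, z up. Grasp it across its 28 mm width (its y axis).
- insert: The same jaw insert; origin at the centre of its underside.
- dock: Low grey dock with an aluminium roof, fixed to the bench: 115 long (x) x 94 wide (y) x 39 mm high on a 124 x 104 x 3 mm foot; origin at bench height, 2.5 mm nearer the mouth than its middle; z up. Its open mouth, 55 mm from the origin, looks along its own -x; the orange tray slides in and out there along the dock's x axis. The dock carries the tray.
- tray (a joint): How far the orange tray stands out of the dock (m): 0 = hard end, 0.075 = fully out, as it starts. Pushed in along the dock's +x; a spring pushes it out with 3 N (out) to 5.2 N (in). The latch catches at a hidden depth, different each time, between 0.005 and 0.041; on release the tray comes back 5 mm and rests at 0.009 to 0.046. Pushed too little, it springs right out.
- tray_pocket (a point): Centre of the tray's pocket floor, 5 mm above the bench, moving with the tray; axes as the dock's. The pocket is 58 mm along x by 64 mm along y; its rim stands 3 mm above the floor at the sides and rear, the front panel closes it at -x. Clear of the roof only while the tray is out; the roof's underside is 34 mm above the bench, so the insert must lie flat.
- tray_front (a point): Centre of the outer face of the tray's orange front panel (94 wide along y, 36 high, 8 mm thick, 4 to 40 mm above the bench), moving with it; axes as the dock's. Push here. It takes 3 to 7 N before the catch; 1 mm past the catch a rubber stop begins (10 N per mm), so 10 to 15 N against it is sure to have caught. Pressing a latched tray to the stop again releases it; it can be pressed in anew.
- loupe_center (a point): Centre of the black loupe, a loose bystander, 37 mm across and 34 mm high, standing on the bench.
Things that resemble listed ones, but are neither listed nor needed, are in the scene too. Leave any blue, brown or pink look-alike of the insert alone.

How it is judged:
By the outcome, as a careful person would: the job done as asked, in the order asked, and still so for the second after the job is handed in, with the robot touching nothing.
It also fails if it takes over 48 s, if anything falls off the work surface, if the arm or the gripper's body presses on something with over 40 N, if the wrist force passes 120 N, or if a joint passes its speed limit or range.

## Working session

There is one attempt and no reset: what is moved stays moved. The work goes in short steps, Python scripts to look and compute and a tool call to move; the robot and the scene stay as the last step left them, time stands still between calls to the robot, and variables do not carry over. Pictures are saved under pics/ and viewed, at most 10 in all, crops included, and the job is handed in when it is done.

Besides the shell and the picture viewer there is one more tool, called after "Call:" by a JSON object that holds its "fn" and its "kwargs". drive_tool: Moves the arm, as the interface text tells. Its arguments: {"type":"object","properties":{"increments":{"type":"array","items":{"type":"object","properties":{"claw":{"type":"number"},"dx":{"type":"number"},"dy":{"type":"number"},"dz":{"type":"number"},"wx":{"type":"number"},"wy":{"type":"number"},"wz":{"type":"number"}}}},"newtons":{"type":"number"}},"required":["increments"]}

```bash
ls; mkdir -p pics; python3 - <<'E'
from station import *
import cv2,numpy as np
o=get_obs();print({k:np.round(v,3).tolist() for k,v in o.items()})
for n in("scene","top"):
    im,d=read_camera(n);cv2.imwrite(f"pics/{n}0.png",im[:,:,::-1]);np.savez(f"pics/{n}0.npz",im=im,d=d)
    c=calibration(n);print(n,{k:np.round(v,3).tolist() for k,v in c.items()})
c=calibration("wrist");print({k:np.round(v,4).tolist() for k,v in c.items()})
a=cv2.imread("pics/scene0.png");b=cv2.imread("pics/top0.png")
try: print(finger_overhang)
except Exception as e: print(e)
E
```

```text
pics
{'t': 0.0, 'q': [-1.295, 0.478, 0.022, 1.556, -0.012, 1.109, -0.083], 'joint_vel': [-0.002, 0.001, 0.0, -0.001, 0.001, 0.0, 0.001], 'joint_torque': [0.0, -59.644, 1.609, -28.12, 0.013, 0.009, -0.0], 'eef_pos': [0.253, 0.625, 0.226], 'tool_rot': [-0.0, 0.191, 0.982, -0.001], 'contact_force': [-0.216, 0.102, -1.213], 'torque': [0.047, 0.016, -0.006], 'grasp_force': 0.0, 'gripper_width': 0.997}
scene {'intrinsics': [[480.065, 0.0, 258.05], [0.0, 480.065, 189.631], [0.0, 0.0, 1.0]], 'R': [[0.594, -0.804, 0.004], [-0.555, -0.414, -0.721], [0.582, 0.427, -0.692]], 't': [-0.29, 0.409, 0.922]}
top {'intrinsics': [[493.894, 0.0, 256.05], [0.0, 493.894, 183.991], [0.0, 0.0, 1.0]], 'R': [[-0.01, -1.0, -0.017], [-0.988, 0.012, -0.153], [0.153, 0.015, -0.988]], 't': [0.097, 0.614, 1.077]}
{'intrinsics': [[322.1696, 0.0, 253.6328], [0.0, 322.1696, 189.7529], [0.0, 0.0, 1.0]], 'mount': [[0.0005, -0.964, -0.2658, 0.0665], [1.0, 0.0005, -0.0001, 0.0005], [0.0002, -0.2658, 0.964, -0.1468], [0.0, 0.0, 0.0, 1.0]]}
0.025
```

View pics/top0.png

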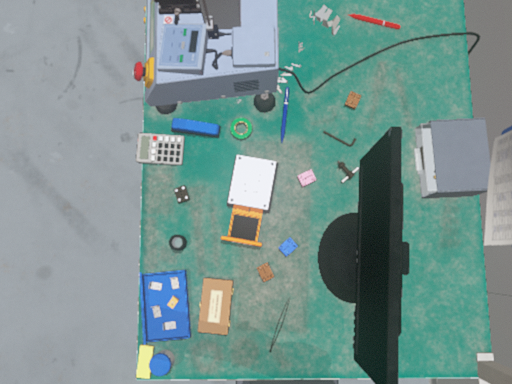

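View pics/scene0.png

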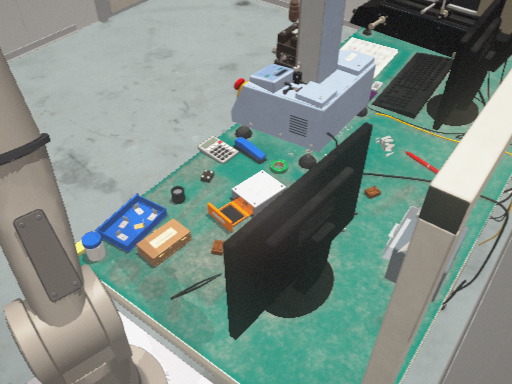

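Top view: the dock roof is at (252,183), the open orange tray at (244,226), and its front panel at (241,241). The loupe is at (178,242).

Candidates for the insert:
- dark block with pale heads at (182,194)
- blue block at (288,246)
- brown blocks at (265,271) and (352,100)
- pink block at (306,177)
- loupe at (178,242), which is round

I choose (182,194), which is (207,176) in the scene view, and will check it in a close crop.

```bash
cat > h.py <<'E'
import numpy as np,cv2
from station import *
def ray(n,px,z,pose=None):
    c=calibration(n);K=np.array(c["intrinsics"]);px=np.atleast_2d(np.float64(px))
    d=np.c_[px,np.ones(len(px))]@np.linalg.inv(K).T
    if n=="wrist":
        p,q=pose;M=np.array(c["mount"])
        from scipy.spatial.transform import Rotation as Ro
        R=Ro.from_quat([q[1],q[2],q[3],q[0]]).as_matrix()
        D=d@(R@M[:3,:3]).T;C=R@M[:3,3]+p
    else:
        R=np.array(c["R"]);D=d@R;C=-R.T@np.array(c["t"])
    return C+D*((z-C[2])/D[:,2])[:,None]
E
python3 - <<'E'
from h import *
T=np.load("pics/top0.npz");im=T["im"];hsv=cv2.cvtColor(im,cv2.COLOR_RGB2HSV)
c1=cv2.resize(im[170:260,160:290],None,fx=5,fy=5,interpolation=cv2.INTER_CUBIC)
cv2.imwrite("pics/crop1.png",c1[:,:,::-1])
def rect(m,off,z,name):
    cs,_=cv2.findContours(m.astype(np.uint8),0,1);c=max(cs,key=cv2.contourArea)+np.array(off)
    r=cv2.minAreaRect(c.astype(np.float32));b=cv2.boxPoints(r);w=ray("top",b,z)
    print(name,np.round(r[0],1),np.round(w.mean(0),4),"corners",np.round(w[:,:2],3).tolist(), "sides",np.round(np.linalg.norm(np.diff(w,axis=0),axis=1),4))
    for i in(0,1): e=w[i+1]-w[i];print("  ang",np.degrees(np.arctan2(e[1],e[0])).round(1))
s=hsv[180:210,165:200]; 
g=(s[...,0]>60)&(s[...,0]<95)&(s[...,1]>80)
rect(cv2.morphologyEx((~g).astype(np.uint8),2,np.ones((2,2))),(165,180),.008,"insert")
s=hsv[150:215,220:285];rect((s[...,1]<50)&(s[...,2]>150),(220,150),.039,"roof")
s=hsv[195:255,215:275];rect((s[...,0]<22)&(s[...,0]>8)&(s[...,1]>150),(215,195),.02,"orange")
s=hsv[230:256,165:192];g=(s[...,0]>60)&(s[...,0]<95)&(s[...,1]>80);rect(~g,(165,230),.017,"loupe")
# monitor height
for u,v in[(390,135),(375,250),(362,300),(362,200),(330,250),(250,60)]:
    d=T["d"][v,u];c=calibration("top");K=np.array(c["intrinsics"]);p=np.linalg.inv(K)@[u,v,1]*d
    print((u,v),np.round(np.array(c["R"]).T@(p-np.array(c["t"])),3))
E
```

```text
insert [182.  194.5] [0.5986 0.2653 0.008 ] corners [[0.634, 0.306], [0.633, 0.225], [0.564, 0.225], [0.565, 0.305]] sides [0.0808 0.0689 0.08  ]
  ang -90.7
  ang -179.5
roof [255.5 182. ] [0.622  0.0912 0.039 ] corners [[0.697, 0.157], [0.696, 0.024], [0.547, 0.027], [0.548, 0.157]] sides [0.1323 0.1488 0.1297]
  ang -90.8
  ang 179.0
orange [243.6 235. ] [0.5014 0.12   0.02  ] corners [[0.494, 0.173], [0.548, 0.147], [0.509, 0.067], [0.456, 0.094]] sides [0.0596 0.0883 0.0592]
  ang -25.8
  ang -116.1
loupe [178. 245.] [0.48   0.2715 0.017 ] corners [[0.503, 0.302], [0.503, 0.242], [0.457, 0.241], [0.457, 0.301]] sides [0.0602 0.0457 0.0599]
  ang -90.6
  ang -179.4
(390, 135) [ 0.654 -0.145  0.33 ]
(375, 250) [ 0.461 -0.137  0.21 ]
(362, 300) [ 0.359 -0.13   0.101]
(362, 200) [ 0.573 -0.144  0.073]
(330, 250) [ 0.465 -0.077  0.018]
(250, 60) [0.842 0.097 0.216]
```

View pics/crop1.png

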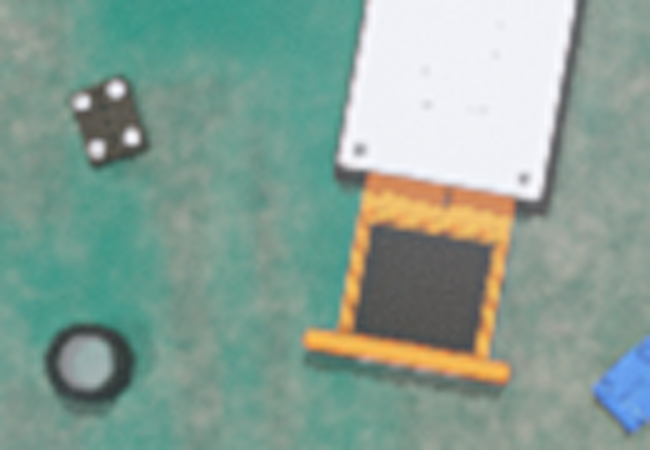

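The crop shows a dark block with four pale heads centred at crop (109,121), which is full-image (182,194). That is the insert, with its long axis tilted. The tray front's top edge runs crop (305,338) to (508,375).

```bash
cat >> h.py <<'E'
def go(p,yaw,o=None):
    "print tool-frame turn then shift to reach TCP p with tool y at yaw deg (mod 180)"
    from scipy.spatial.transform import Rotation as Ro
    o=o or get_obs();q=o["tool_rot"];R=Ro.from_quat([q[1],q[2],q[3],q[0]]).as_matrix()
    y=np.radians(yaw);Y=np.array([np.cos(y),np.sin(y),0]);
    if Y@R[:,1]<0:Y=-Y
    Z=np.array([0,0,-1.]);G=np.c_[np.cross(Y,Z),Y,Z]
    w=np.degrees(Ro.from_matrix(R.T@G).as_rotvec())
    e=np.array(p)-o["eef_pos"]
    print("turn",w.round(1),"then shift",(G.T@e*1000).round(1),"mm; shift before turn",(R.T@e*1000).round(1))
E
python3 - <<'E'
from h import *
f=lambda x,y:(160+(x+.5)/5-.5,170+(y+.5)/5-.5)
h=ray("top",[f(82,102),f(116,89),f(131,136),f(96,149)],.015);print(h.round(4))
c=h.mean(0);print("insert",c, np.degrees(np.arctan2(*((h[1]-h[2]+h[0]-h[3])[[1,0]]))))
p=ray("top",[f(305,333),f(508,370)],.04);print("front",p.round(4),p.mean(0),np.degrees(np.arctan2(*((p[0]-p[1])[[1,0]])))-90)
r=ray("top",[f(340,165),f(545,200)],.039);print("roof",r.round(4),r.mean(0),np.degrees(np.arctan2(*((r[0]-r[1])[[1,0]])))-90)
k=ray("top",[f(365,225),f(495,245),f(475,352),f(355,333)],.005);print("pocket",k.round(4))
print(ray("top",[f(86,362)],.034))
o=get_obs();print(o["t"])
a=np.degrees(np.arctan2(*((h[1]-h[2]+h[0]-h[3])[[1,0]])))
go([c[0],c[1],.14],a+90)
E
```

```text
[[0.6083 0.2784 0.015 ]
 [0.6143 0.2625 0.015 ]
 [0.5919 0.2551 0.015 ]
 [0.586  0.2715 0.015 ]]
insert [0.60013618 0.26686395 0.015     ] 17.6980217325659
front [[0.498  0.1712 0.04  ]
 [0.4805 0.0796 0.04  ]] [0.48924369 0.12542607 0.04      ] -10.845882545925917
roof [[0.5743 0.1554 0.039 ]
 [0.5572 0.0619 0.039 ]] [0.56578602 0.10866468 0.039     ] -10.37923154964021
pocket [[0.5499 0.1462 0.005 ]
 [0.5398 0.0853 0.005 ]
 [0.4901 0.0951 0.005 ]
 [0.4995 0.151  0.005 ]]
[[0.48622688 0.27133213 0.034     ]]
0.1
turn [ -0.1  -0.  -39.7] then shift [-222.1 -447.2   85.9] mm; shift before turn [-456.5 -202.2   86.3]
```

Call:
{"fn": "drive_tool", "kwargs": {"increments": [{"dx":-0.0456,"dy":-0.0202,"dz":0.0086},{"dx":-0.0456,"dy":-0.0202,"dz":0.0086},{"dx":-0.0456,"dy":-0.0202,"dz":0.0086},{"dx":-0.0456,"dy":-0.0202,"dz":0.0086},{"dx":-0.0456,"dy":-0.0202,"dz":0.0086},{"dx":-0.0456,"dy":-0.0202,"dz":0.0086},{"dx":-0.0456,"dy":-0.0202,"dz":0.0086},{"dx":-0.0456,"dy":-0.0202,"dz":0.0086},{"dx":-0.0456,"dy":-0.0202,"dz":0.0086},{"dx":-0.0456,"dy":-0.0202,"dz":0.0086},{"wz":-9.9},{"wz":-9.9},{"wz":-9.9},{"wz":-9.9},{},{}]}}

```text
schema error: expected keys claw, dx, dy, dz, wx, wy, wz
```

```bash
python3 - <<'E'
from h import *
o=get_obs();im,d=read_camera("wrist");print(o["t"],o["eef_pos"],o["tool_rot"],o["q"],o["contact_force"])
np.savez("pics/w1.npz",im=im,p=o["eef_pos"],q=o["tool_rot"]);cv2.imwrite("pics/w1.png",im[:,:,::-1])
go([.6,.267,.14],107.7,o)
E
```

```text
0.1 [0.252561   0.6253945  0.22592276] [-1.06546493e-04  1.90723129e-01  9.81643523e-01 -8.18779054e-04] [-1.2950994   0.47773484  0.02235724  1.55632604 -0.01152683  1.10931121
 -0.08309607] [ 0.13169026  0.29938515 -0.26945918]
turn [ -0.1  -0.  -39.7] then shift [-222.  -447.1   85.9] mm; shift before turn [-456.4 -202.1   86.3]
```

View pics/w1.png

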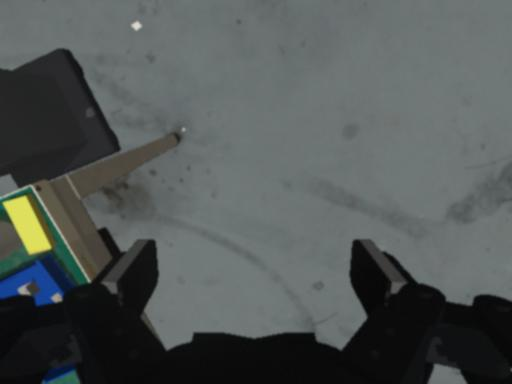

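The move was refused because every row needs all seven keys. The wrist view shows only floor, with the table edge at lower left. Resending with all keys.

Call:
{"fn": "drive_tool", "kwargs": {"increments": [{"claw":0.085,"dx":-0.0456,"dy":-0.0202,"dz":0.0086,"wx":0,"wy":0,"wz":0},{"claw":0.085,"dx":-0.0456,"dy":-0.0202,"dz":0.0086,"wx":0,"wy":0,"wz":0},{"claw":0.085,"dx":-0.0456,"dy":-0.0202,"dz":0.0086,"wx":0,"wy":0,"wz":0},{"claw":0.085,"dx":-0.0456,"dy":-0.0202,"dz":0.0086,"wx":0,"wy":0,"wz":0},{"claw":0.085,"dx":-0.0456,"dy":-0.0202,"dz":0.0086,"wx":0,"wy":0,"wz":0},{"claw":0.085,"dx":-0.0456,"dy":-0.0202,"dz":0.0086,"wx":0,"wy":0,"wz":0},{"claw":0.085,"dx":-0.0456,"dy":-0.0202,"dz":0.0086,"wx":0,"wy":0,"wz":0},{"claw":0.085,"dx":-0.0456,"dy":-0.0202,"dz":0.0086,"wx":0,"wy":0,"wz":0},{"claw":0.085,"dx":-0.0456,"dy":-0.0202,"dz":0.0086,"wx":0,"wy":0,"wz":0},{"claw":0.085,"dx":-0.0456,"dy":-0.0202,"dz":0.0086,"wx":0,"wy":0,"wz":0},{"claw":0.085,"dx":0,"dy":0,"dz":0,"wx":0,"wy":0,"wz":-9.9},{"claw":0.085,"dx":0,"dy":0,"dz":0,"wx":0,"wy":0,"wz":-9.9},{"claw":0.085,"dx":0,"dy":0,"dz":0,"wx":0,"wy":0,"wz":-9.9},{"claw":0.085,"dx":0,"dy":0,"dz":0,"wx":0,"wy":0,"wz":-9.9},{"claw":0.085,"dx":0,"dy":0,"dz":0,"wx":0,"wy":0,"wz":0},{"claw":0.085,"dx":0,"dy":0,"dz":0,"wx":0,"wy":0,"wz":0}]}}

```text
t: 2.15
eef_pos: [0.5998, 0.2677, 0.1406]
tool_rot: [-0.0, -0.151, 0.988, -0.0]
contact_force: [0.3, -0.1, 1.4]
gripper_width: 0.991
grasp_force: 0.0
```

```bash
python3 - <<'E'
from h import *
o=get_obs();im,d=read_camera("wrist");print(o["t"],o["eef_pos"],o["tool_rot"],o["q"],o["contact_force"])
np.savez("pics/w1.npz",im=im,p=o["eef_pos"],q=o["tool_rot"]);cv2.imwrite("pics/w1.png",im[:,:,::-1])
go([.6,.267,.14],107.7,o)
E
```

```text
2.15 [0.59984593 0.26772369 0.14061982] [-1.80017155e-04 -1.51394041e-01  9.88473475e-01 -4.28509800e-05] [-0.48292579  0.53267523 -0.0441937   1.67552872  0.02783925  0.93436801
  1.33719365] [ 0.2870647  -0.14726224  1.37326383]
turn [-0.  -0.  -0.3] then shift [ 0.1 -0.7  0.6] mm; shift before turn [ 0.1 -0.7  0.6]
```

View pics/w1.png

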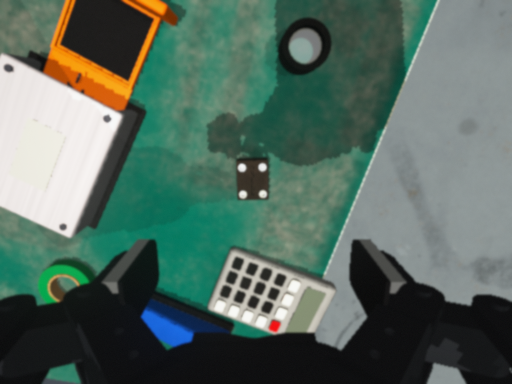

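Wrist view: the insert is squarely aligned with the jaws at (253,178), with its heads at about (242/263, 168/195). The loupe is at (305,46), and the tray pocket is at (105,30).

```bash
python3 - <<'E'
from h import *
T=np.load("pics/w1.npz");im=T["im"];P=(T["p"],T["q"])
g=im[150:210,225:280].min(2)
n,l,s,c=cv2.connectedComponentsWithStats((g>150).astype(np.uint8));print(s[1:,4],c[1:]+[225,150])
k=[i for i in range(1,n) if s[i,4]>15]
h=ray("wrist",c[k]+[225,150],.015,P);m=h.mean(0);print(h.round(4),m)
e=[(h[i]-h[j]) for i in range(len(h)) for j in range(i) ]
print([(np.linalg.norm(x).round(4),(np.degrees(np.arctan2(x[1],x[0]))%180).round(1)) for x in e])
go([m[0],m[1],.029],107.7)
E
```

```text
[51 53 45 47] [[262.21568627 166.68627451]
 [241.45283019 167.43396226]
 [242.44444444 194.06666667]
 [262.53191489 193.63829787]]
[[0.5863 0.2711 0.015 ]
 [0.5923 0.2543 0.015 ]
 [0.6149 0.262  0.015 ]
 [0.6092 0.2788 0.015 ]] [0.60066124 0.26653855 0.015     ]
[(np.float64(0.0179), np.float64(109.5)), (np.float64(0.03), np.float64(162.3)), (np.float64(0.0239), np.float64(19.0)), (np.float64(0.0241), np.float64(18.5)), (np.float64(0.0298), np.float64(55.4)), (np.float64(0.0177), np.float64(108.7))]
turn [-0.  -0.  -0.2] then shift [ -0.4  -1.4 111.7] mm; shift before turn [ -0.4  -1.4 111.7]
```

Call:
{"fn": "drive_tool", "kwargs": {"increments": [{"claw":0.055,"dx":0,"dy":-0.0014,"dz":0.03,"wx":0,"wy":0,"wz":-0.9},{"claw":0.055,"dx":0,"dy":0,"dz":0.035,"wx":0,"wy":0,"wz":0},{"claw":0.055,"dx":0,"dy":0,"dz":0.025,"wx":0,"wy":0,"wz":0},{"claw":0.055,"dx":0,"dy":0,"dz":0.015,"wx":0,"wy":0,"wz":0},{"claw":0.055,"dx":0,"dy":0,"dz":0.009,"wx":0,"wy":0,"wz":0},{"claw":0.055,"dx":0,"dy":0,"dz":0,"wx":0,"wy":0,"wz":0},{"claw":0.02,"dx":0,"dy":0,"dz":0,"wx":0,"wy":0,"wz":0},{"claw":0.02,"dx":0,"dy":0,"dz":0,"wx":0,"wy":0,"wz":0},{"claw":0.02,"dx":0,"dy":0,"dz":0,"wx":0,"wy":0,"wz":0},{"claw":0.02,"dx":0,"dy":0,"dz":0,"wx":0,"wy":0,"wz":0},{"claw":0.02,"dx":0,"dy":0,"dz":0,"wx":0,"wy":0,"wz":0},{"claw":0.02,"dx":0,"dy":0,"dz":0,"wx":0,"wy":0,"wz":0}], "newtons": 40}}

```text
t: 3.7
eef_pos: [0.6003, 0.2665, 0.0268]
tool_rot: [-0.0, -0.161, 0.987, 0.0]
contact_force: [0.4, 0.3, -0.4]
gripper_width: 0.234
grasp_force: 0.0
```

```bash
python3 - <<'E'
from h import *
o=get_obs();im,d=read_camera("wrist");print(o["gripper_width"],o["grasp_force"])
np.savez("pics/w2.npz",im=im,d=d,p=o["eef_pos"],q=o["tool_rot"])
cv2.imwrite("pics/w2.png",cv2.resize(im[120:384,90:420],None,fx=2,fy=2)[:,:,::-1])
E
```

```text
0.23387433279351244 0.0
```

View pics/w2.png

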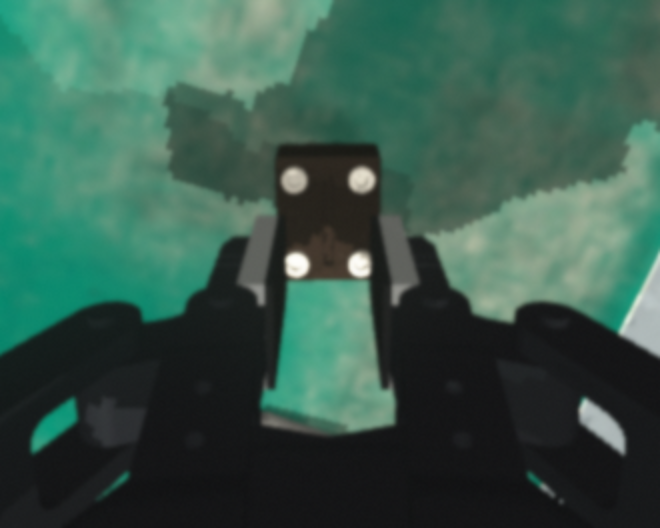

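The insert sits under or between the pads, with heads at crop (294,180), (361,180), (296,265), (360,265). The right pad tip partly covers a head, so the tips may be above the insert. I'll check the tip height with depth.

```bash
python3 - <<'E'
from h import *
from scipy.spatial.transform import Rotation as Ro
T=np.load("pics/w2.npz");d=T["d"];c=calibration("wrist");M=np.array(c["mount"]);K=np.array(c["intrinsics"])
q=T["q"];R=Ro.from_quat([q[1],q[2],q[3],q[0]]).as_matrix()
for x,y in[(262,222),(270,220),(258,260),(255,295),(390,220),(400,260),(405,290),(328,165),(328,240),(328,350),(280,200),(270,340)]:
    u,v=90+x/2,120+y/2;D=d[int(v),int(u)];t=M[:3,:3]@(np.linalg.inv(K)@[u,v,1]*D)+M[:3,3]
    print((x,y),"tool",t.round(4),"world",(R@t+T["p"]).round(4))
E
```

```text
(262, 222) tool [ 0.0102 -0.0146 -0.0126] world [0.5953 0.2494 0.0394]
(270, 220) tool [ 0.0107 -0.0128 -0.0127] world [0.5943 0.251  0.0395]
(258, 260) tool [ 0.0104 -0.0135 -0.0321] world [0.5948 0.2504 0.0589]
(255, 295) tool [ 0.0107 -0.0125 -0.0464] world [0.5941 0.2513 0.0732]
(390, 220) tool [ 0.01    0.0142 -0.011 ] world [0.5863 0.2768 0.0378]
(400, 260) tool [ 0.0103  0.0142 -0.032 ] world [0.586  0.2767 0.0588]
(405, 290) tool [ 0.0112  0.0135 -0.0456] world [0.5854 0.2758 0.0723]
(328, 165) tool [0.0148 0.0002 0.015 ] world [0.5863 0.262  0.0118]
(328, 240) tool [-0.0071  0.0002  0.016 ] world [0.607  0.2689 0.0108]
(328, 350) tool [-0.0487  0.0002  0.0271] world [ 6.464e-01  2.822e-01 -3.000e-04]
(280, 200) tool [ 0.005  -0.0127  0.015 ] world [0.5996 0.2529 0.0118]
(270, 340) tool [-0.0016 -0.0107 -0.0409] world [0.6053 0.2569 0.0677]
```

Depth puts the visible fingertips near z ≈ 0.038 m, clear of the insert. That matches the zero grip force at 20 mm opening, so the real tips sit well short of the stated 25 mm overhang. I'll open and go down gently while watching the force.

Call:
{"fn": "drive_tool", "kwargs": {"increments": [{"claw":0.045,"dx":0,"dy":0,"dz":0,"wx":0,"wy":0,"wz":0},{"claw":0.045,"dx":0,"dy":0,"dz":0,"wx":0,"wy":0,"wz":0},{"claw":0.045,"dx":0,"dy":0,"dz":0.002,"wx":0,"wy":0,"wz":0},{"claw":0.045,"dx":0,"dy":0,"dz":0.002,"wx":0,"wy":0,"wz":0},{"claw":0.045,"dx":0,"dy":0,"dz":0.002,"wx":0,"wy":0,"wz":0}]}}

```text
t: 4.38
eef_pos: [0.6003, 0.2665, 0.0206]
tool_rot: [-0.0, -0.161, 0.987, -0.0]
contact_force: [-0.1, 0.3, 0.5]
gripper_width: 0.528
grasp_force: 0.0
```

Call:
{"fn": "drive_tool", "kwargs": {"increments": [{"claw":0.045,"dx":0,"dy":0,"dz":0.003,"wx":0,"wy":0,"wz":0},{"claw":0.045,"dx":0,"dy":0,"dz":0.003,"wx":0,"wy":0,"wz":0}]}}

```text
t: 4.62
eef_pos: [0.6003, 0.2665, 0.0145]
tool_rot: [-0.0, -0.161, 0.987, -0.0]
contact_force: [0.3, 0.0, 0.2]
gripper_width: 0.527
grasp_force: 0.0
```

```bash
python3 - <<'E'
from h import *
from scipy.spatial.transform import Rotation as Ro
o=get_obs();im,d=read_camera("wrist");print(o["t"],o["eef_pos"],o["contact_force"])
M=np.array(calibration("wrist")["mount"]);K=np.array(calibration("wrist")["intrinsics"])
v,u=np.mgrid[0:384,0:512];X=np.stack([(u-K[0,2])/K[0,0]*d,(v-K[1,2])/K[1,1]*d,d],-1)@M[:3,:3].T+M[:3,3]
# most-forward points of the fingers: right of/left of centre, pad face x~0.01
m=(np.abs(X[...,0]-.0105)<.003)&(np.abs(X[...,1])<.05)&(d>0)
z=X[...,2]
for s in(-1,1):
    k=m&(s*X[...,1]>.012); zz=np.sort(z[k]); print(s,np.histogram(zz,bins=np.arange(-.07,.03,.005)))
cv2.imwrite("pics/w3.png",cv2.resize(im[120:384,90:420],None,fx=2,fy=2)[:,:,::-1])
E
```

```text
4.625 [0.60029151 0.26649698 0.01452358] [0.26434421 0.02747026 0.20905503]
-1 (array([366, 673, 676, 431, 113, 194, 134, 116, 100,  92,  86,  70,   8,
         0,  43,   0, 416, 286,   0]), array([-7.00000000e-02, -6.50000000e-02, -6.00000000e-02, -5.50000000e-02,
       -5.00000000e-02, -4.50000000e-02, -4.00000000e-02, -3.50000000e-02,
       -3.00000000e-02, -2.50000000e-02, -2.00000000e-02, -1.50000000e-02,
       -1.00000000e-02, -5.00000000e-03,  5.55111512e-17,  5.00000000e-03,
        1.00000000e-02,  1.50000000e-02,  2.00000000e-02,  2.50000000e-02]))
1 (array([375, 674, 678, 424, 128, 184, 136, 112, 104,  86,  82,  72,   9,
         0,  35,   0, 411, 294,   0]), array([-7.00000000e-02, -6.50000000e-02, -6.00000000e-02, -5.50000000e-02,
       -5.00000000e-02, -4.50000000e-02, -4.00000000e-02, -3.50000000e-02,
       -3.00000000e-02, -2.50000000e-02, -2.00000000e-02, -1.50000000e-02,
       -1.00000000e-02, -5.00000000e-03,  5.55111512e-17,  5.00000000e-03,
        1.00000000e-02,  1.50000000e-02,  2.00000000e-02,  2.50000000e-02]))
```

Measured tips are about 10 mm behind the reported TCP, so they are now at z ≈ 24 mm. Lowering about 19 mm puts them around 5 mm.

Call:
{"fn": "drive_tool", "kwargs": {"increments": [{"claw":0.045,"dx":0,"dy":0,"dz":0.008,"wx":0,"wy":0,"wz":0},{"claw":0.045,"dx":0,"dy":0,"dz":0.006,"wx":0,"wy":0,"wz":0},{"claw":0.045,"dx":0,"dy":0,"dz":0.003,"wx":0,"wy":0,"wz":0},{"claw":0.045,"dx":0,"dy":0,"dz":0.002,"wx":0,"wy":0,"wz":0},{"claw":0.045,"dx":0,"dy":0,"dz":0,"wx":0,"wy":0,"wz":0}]}}

```text
t: 5.3
eef_pos: [0.6003, 0.2665, -0.0043]
tool_rot: [-0.0, -0.161, 0.987, -0.0]
contact_force: [0.9, 0.4, 0.3]
gripper_width: 0.527
grasp_force: 0.0
```

Call:
{"fn": "drive_tool", "kwargs": {"increments": [{"claw":0.02,"dx":0,"dy":0,"dz":0,"wx":0,"wy":0,"wz":0},{"claw":0.02,"dx":0,"dy":0,"dz":0,"wx":0,"wy":0,"wz":0},{"claw":0.02,"dx":0,"dy":0,"dz":0,"wx":0,"wy":0,"wz":0},{"claw":0.02,"dx":0,"dy":0,"dz":0,"wx":0,"wy":0,"wz":0},{"claw":0.02,"dx":0,"dy":0,"dz":0,"wx":0,"wy":0,"wz":0}], "newtons": 40}}

```text
t: 5.92
eef_pos: [0.6007, 0.2667, -0.0038]
tool_rot: [0.0, -0.161, 0.987, 0.0]
contact_force: [-0.3, -0.4, 4.8]
gripper_width: 0.319
grasp_force: 40.3
```

```bash
python3 - <<'E'
from h import *
# dock from w1 wrist view as cross-check: roof corners & orange front
T=np.load("pics/w1.npz");im=T["im"];P=(T["p"],T["q"])
print(ray("wrist",[(127,109),(69,236)],.039,P).round(4), "pocket corners rear", ray("wrist",[(62,46),(128,80)],.005,P).round(4))
E
```

```text
[[0.5705 0.1591 0.039 ]
 [0.6861 0.1335 0.039 ]] pocket corners rear [[0.5421 0.0867 0.005 ]
 [0.5518 0.143  0.005 ]]
```

The insert is held: 27 mm opening, 40 N. Lifting and carrying it over the tray.

Call:
{"fn": "drive_tool", "kwargs": {"increments": [{"claw":0.02,"dx":0,"dy":0,"dz":-0.015,"wx":0,"wy":0,"wz":0},{"claw":0.02,"dx":0,"dy":0,"dz":-0.03,"wx":0,"wy":0,"wz":0},{"claw":0.02,"dx":0,"dy":0,"dz":-0.035,"wx":0,"wy":0,"wz":0},{"claw":0.02,"dx":0.0241,"dy":-0.0231,"dz":0,"wx":0,"wy":0,"wz":0},{"claw":0.02,"dx":0.0241,"dy":-0.0231,"dz":0,"wx":0,"wy":0,"wz":0},{"claw":0.02,"dx":0.0241,"dy":-0.0231,"dz":0,"wx":0,"wy":0,"wz":0},{"claw":0.02,"dx":0.0241,"dy":-0.0231,"dz":0,"wx":0,"wy":0,"wz":0},{"claw":0.02,"dx":0.0241,"dy":-0.0231,"dz":0,"wx":0,"wy":0,"wz":0},{"claw":0.02,"dx":0,"dy":0,"dz":0,"wx":0,"wy":0,"wz":9.7},{"claw":0.02,"dx":0,"dy":0,"dz":0,"wx":0,"wy":0,"wz":9.7},{"claw":0.02,"dx":0,"dy":0,"dz":0,"wx":0,"wy":0,"wz":9.7},{"claw":0.02,"dx":0,"dy":0,"dz":0,"wx":0,"wy":0,"wz":0}]}}

```text
t: 7.42
eef_pos: [0.5226, 0.1188, 0.0762]
tool_rot: [0.0, 0.091, 0.996, -0.0]
contact_force: [1.3, 0.6, -2.1]
gripper_width: 0.314
grasp_force: 39.7
```

```bash
python3 - <<'E'
from h import *
from scipy.spatial.transform import Rotation as Ro
o=get_obs();im,d=read_camera("wrist");print(o["t"],o["eef_pos"],o["tool_rot"],o["contact_force"],o["gripper_width"])
np.savez("pics/w4.npz",im=im,d=d,p=o["eef_pos"],q=o["tool_rot"])
cv2.imwrite("pics/w4.png",cv2.resize(im,None,fx=1.5,fy=1.5)[:,:,::-1])
go([.523,.119,.076],79.5,o)
E
```

```text
7.425 [0.52258681 0.11877665 0.07619666] [ 5.11630268e-05  9.14798235e-02  9.95806923e-01 -1.06516489e-04] [ 1.29901944  0.61481629 -2.06520779] 0.31367994829635654
turn [-0.  0.  0.] then shift [-0.4  0.3  0.2] mm; shift before turn [-0.4  0.3  0.2]
```

View pics/w4.png

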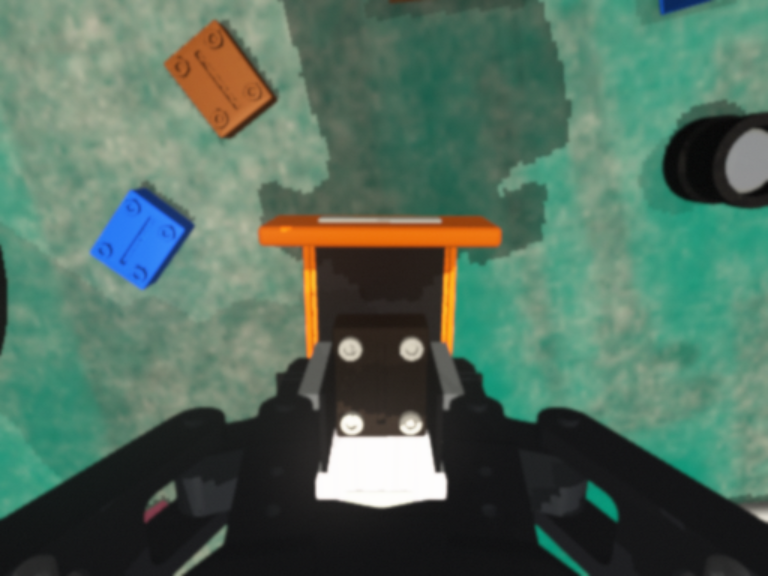

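The wrist view shows the insert held level and square above the tray: heads at (350,348), (411,348), (351,424), (410,423), with the pocket centred at column 380. The panel's inner edge is near row 246.

```bash
python3 - <<'E'
from h import *
T=np.load("pics/w4.npz");im,d=T["im"],T["d"];P=(T["p"],T["q"])
c=calibration("wrist");K=np.array(c["intrinsics"]);M=np.array(c["mount"])
def tool(x,y):
    u,v=x/1.5,y/1.5;D=np.median(d[int(v)-1:int(v)+2,int(u)-1:int(u)+2]);return M[:3,:3]@(np.linalg.inv(K)@[u,v,1]*D)+M[:3,3]
for n,x,y in[("h",350,348),("h",411,348),("h",351,424),("h",410,423),("insert frontface top",381,317),("body",381,385),("panel face",380,235),("panel top in",380,244),("floor front",380,252),("floor",350,270),("siderimL",309,280),("siderimR",450,280),("panL",262,240),("panR",500,240),("tipL",325,345),("tipR",438,345)]:
    print(n,(tool(x,y)*1000).round(1))
E
```

```text
h [ 11.7  -8.4 -17.2]
h [ 11.6   9.2 -16.9]
h [-12.7  -8.5 -17.7]
h [-12.6   9.3 -17.2]
insert frontface top [17.8  0.5 -7.5]
body [ -1.3   0.6 -14.6]
panel face [35.6  0.2 36.3]
panel top in [32.   0.2 37. ]
floor front [21.9  0.1 71.1]
floor [ 13.3 -13.8  71.3]
siderimL [  9.3 -32.6  68.4]
siderimR [ 9.3 32.4 68.4]
panL [ 33.6 -45.1  36.6]
panR [33.4 46.6 37.9]
tipL [ 10.6 -16.2 -12.2]
tipR [ 10.4  17.7 -11.8]
```

Call:
{"fn": "drive_tool", "kwargs": {"increments": [{"claw":0.02,"dx":0.002,"dy":0,"dz":0.02,"wx":0,"wy":0,"wz":0},{"claw":0.02,"dx":0,"dy":0,"dz":0.025,"wx":0,"wy":0,"wz":0},{"claw":0.02,"dx":0,"dy":0,"dz":0.015,"wx":0,"wy":0,"wz":0},{"claw":0.02,"dx":0,"dy":0,"dz":0.008,"wx":0,"wy":0,"wz":0},{"claw":0.02,"dx":0,"dy":0,"dz":0.003,"wx":0,"wy":0,"wz":0},{"claw":0.02,"dx":0,"dy":0,"dz":0.001,"wx":0,"wy":0,"wz":0},{"claw":0.02,"dx":0,"dy":0,"dz":0,"wx":0,"wy":0,"wz":0}]}}

```text
t: 8.35
eef_pos: [0.5211, 0.1192, 0.0042]
tool_rot: [0.0, 0.092, 0.996, 0.0]
contact_force: [0.4, -0.1, -0.4]
gripper_width: 0.312
grasp_force: 39.7
```

Call:
{"fn": "drive_tool", "kwargs": {"increments": [{"claw":0.02,"dx":0,"dy":0,"dz":0.0008,"wx":0,"wy":0,"wz":0},{"claw":0.02,"dx":0,"dy":0,"dz":0,"wx":0,"wy":0,"wz":0}]}}

```text
t: 8.6
eef_pos: [0.5209, 0.1192, 0.0032]
tool_rot: [0.0, 0.092, 0.996, 0.0]
contact_force: [0.6, 0.1, -1.2]
gripper_width: 0.32
grasp_force: 39.7
```

Call:
{"fn": "drive_tool", "kwargs": {"increments": [{"claw":0.02,"dx":0,"dy":0,"dz":0.0008,"wx":0,"wy":0,"wz":0},{"claw":0.02,"dx":0,"dy":0,"dz":0,"wx":0,"wy":0,"wz":0}]}}

```text
t: 8.85
eef_pos: [0.5207, 0.1191, 0.0021]
tool_rot: [-0.0, 0.092, 0.996, -0.0]
contact_force: [0.2, -0.4, 0.1]
gripper_width: 0.314
grasp_force: 39.7
```

Call:
{"fn": "drive_tool", "kwargs": {"increments": [{"claw":0.02,"dx":0,"dy":0,"dz":0.0008,"wx":0,"wy":0,"wz":0},{"claw":0.02,"dx":0,"dy":0,"dz":0,"wx":0,"wy":0,"wz":0}]}}

```text
t: 9.1
eef_pos: [0.5207, 0.1191, 0.0013]
tool_rot: [-0.0, 0.092, 0.996, -0.0]
contact_force: [-0.6, -0.3, -0.6]
gripper_width: 0.315
grasp_force: 39.7
```

Call:
{"fn": "drive_tool", "kwargs": {"increments": [{"claw":0.045,"dx":0,"dy":0,"dz":0,"wx":0,"wy":0,"wz":0},{"claw":0.045,"dx":0,"dy":0,"dz":0,"wx":0,"wy":0,"wz":0},{"claw":0.045,"dx":0,"dy":0,"dz":0,"wx":0,"wy":0,"wz":0},{"claw":0.045,"dx":0,"dy":0,"dz":-0.01,"wx":0,"wy":0,"wz":0},{"claw":0.045,"dx":0,"dy":0,"dz":-0.025,"wx":0,"wy":0,"wz":0},{"claw":0.0,"dx":0,"dy":0,"dz":-0.035,"wx":0,"wy":0,"wz":0},{"claw":0.0,"dx":0.045,"dy":0,"dz":0,"wx":0,"wy":0,"wz":0},{"claw":0.0,"dx":0.045,"dy":0,"dz":0,"wx":0,"wy":0,"wz":0},{"claw":0.0,"dx":0,"dy":0,"dz":0,"wx":0,"wy":0,"wz":0}]}}

```text
t: 10.22
eef_pos: [0.429, 0.1359, 0.0717]
tool_rot: [-0.001, 0.091, 0.996, -0.0]
contact_force: [0.1, -0.2, 0.5]
gripper_width: 0.0
grasp_force: 0.0
```

```bash
python3 - <<'E'
from h import *
o=get_obs();im,d=read_camera("wrist");print(o["t"],o["eef_pos"],o["gripper_width"])
np.savez("pics/w5.npz",im=im,d=d,p=o["eef_pos"],q=o["tool_rot"])
t,td=read_camera("top")
a=cv2.resize(im,None,fx=1.5,fy=1.5)
b=cv2.resize(t[170:260,160:290],None,fx=1.8,fy=1.8,interpolation=cv2.INTER_CUBIC);a[:b.shape[0],-b.shape[1]:]=b
cv2.imwrite("pics/w5.png",a[:,:,::-1])
E
```

```text
10.225 [0.42898284 0.135875   0.07174195] 0.00044731786644133277
```

View pics/w5.png

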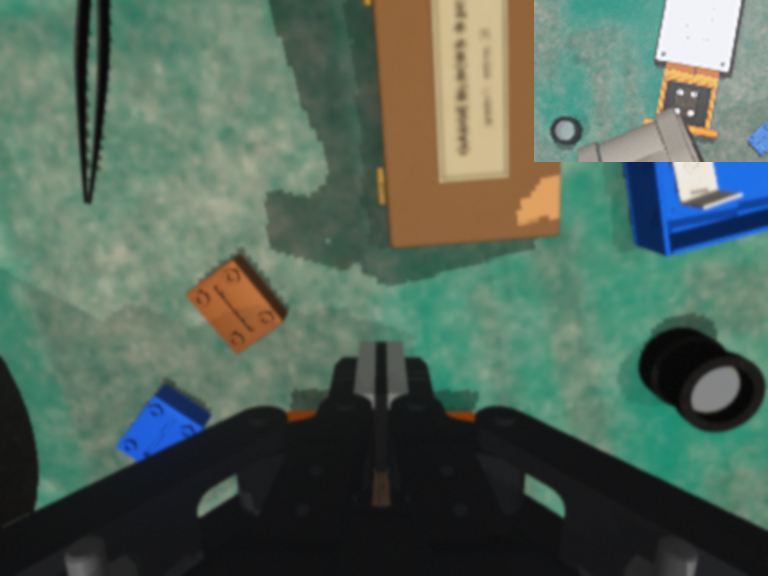

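The inset (top view) shows the insert flat in the tray at about (687,97), free of the gripper. The shut fingers are in front of the panel, with the box edge at (390,240). I'll check the clearances before lowering.

```bash
python3 - <<'E'
from h import *
T=np.load("pics/w5.npz");d=T["d"]
c=calibration("wrist");K=np.array(c["intrinsics"]);M=np.array(c["mount"])
for n,x,y in[("box corner",395,236),("box R",520,230),("box mid",420,150),("tip",370,346),("tip",390,346),("loupe",710,390),("panL",300,413),("panR",462,413)]:
    u,v=x/1.5,y/1.5;D=np.median(d[int(v)-1:int(v)+2,int(u)-1:int(u)+2]);t=M[:3,:3]@(np.linalg.inv(K)@[u,v,1]*D)+M[:3,3]
    print(n,(t*1000).round(1),"z",(T["p"][2]*1000-t[2]*1000).round(1))
E
```

```text
box corner [34.9  6.  38.5] z 33.2
box R [37.3 54.1 38.1] z 33.6
box mid [66.9 15.  39.2] z 32.5
tip [ 10.3  -2.7 -12.4] z 84.1
tip [ 10.    3.3 -11.7] z 83.4
loupe [-33.1 143.   42.8] z 29.0
panL [-56.4 -38.8  63.4] z 8.4
panR [-56.2  40.   63.1] z 8.6
```

Call:
{"fn": "drive_tool", "kwargs": {"increments": [{"claw":0.0,"dx":0,"dy":0,"dz":0.025,"wx":0,"wy":0,"wz":0},{"claw":0.0,"dx":0,"dy":0,"dz":0.03,"wx":0,"wy":0,"wz":0},{"claw":0.0,"dx":0,"dy":0,"dz":0.014,"wx":0,"wy":0,"wz":0},{"claw":0.0,"dx":-0.015,"dy":0,"dz":0,"wx":0,"wy":0,"wz":0},{"claw":0.0,"dx":-0.012,"dy":0,"dz":0,"wx":0,"wy":0,"wz":0},{"claw":0.0,"dx":-0.008,"dy":0,"dz":0,"wx":0,"wy":0,"wz":0},{"claw":0.0,"dx":0,"dy":0,"dz":0,"wx":0,"wy":0,"wz":0}]}}

```text
t: 11.2
eef_pos: [0.4681, 0.1291, 0.003]
tool_rot: [0.001, 0.093, 0.996, 0.0]
contact_force: [-0.4, -0.8, -0.4]
gripper_width: -0.003
grasp_force: 0.0
```

Call:
{"fn": "drive_tool", "kwargs": {"increments": [{"claw":0.0,"dx":-0.002,"dy":0,"dz":0,"wx":0,"wy":0,"wz":0},{"claw":0.0,"dx":-0.002,"dy":0,"dz":0,"wx":0,"wy":0,"wz":0},{"claw":0.0,"dx":-0.002,"dy":0,"dz":0,"wx":0,"wy":0,"wz":0},{"claw":0.0,"dx":-0.002,"dy":0,"dz":0,"wx":0,"wy":0,"wz":0},{"claw":0.0,"dx":-0.002,"dy":0,"dz":0,"wx":0,"wy":0,"wz":0},{"claw":0.0,"dx":-0.002,"dy":0,"dz":0,"wx":0,"wy":0,"wz":0},{"claw":0.0,"dx":0,"dy":0,"dz":0,"wx":0,"wy":0,"wz":0}]}}

```text
t: 12.08
eef_pos: [0.4784, 0.127, 0.0023]
tool_rot: [-0.0, 0.092, 0.996, -0.0]
contact_force: [-3.0, 1.0, 1.6]
gripper_width: 0.0
grasp_force: 1.5
```

Call:
{"fn": "drive_tool", "kwargs": {"increments": [{"claw":0.0,"dx":-0.002,"dy":0,"dz":0,"wx":0,"wy":0,"wz":0},{"claw":0.0,"dx":-0.003,"dy":0,"dz":0,"wx":0,"wy":0,"wz":0},{"claw":0.0,"dx":-0.003,"dy":0,"dz":0,"wx":0,"wy":0,"wz":0},{"claw":0.0,"dx":-0.003,"dy":0,"dz":0,"wx":0,"wy":0,"wz":0},{"claw":0.0,"dx":-0.003,"dy":0,"dz":0,"wx":0,"wy":0,"wz":0},{"claw":0.0,"dx":-0.003,"dy":0,"dz":0,"wx":0,"wy":0,"wz":0},{"claw":0.0,"dx":-0.003,"dy":0,"dz":0,"wx":0,"wy":0,"wz":0},{"claw":0.0,"dx":-0.003,"dy":0,"dz":0,"wx":0,"wy":0,"wz":0},{"claw":0.0,"dx":-0.002,"dy":0,"dz":0,"wx":0,"wy":0,"wz":0},{"claw":0.0,"dx":0,"dy":0,"dz":0,"wx":0,"wy":0,"wz":0}]}}

```text
t: 13.32
eef_pos: [0.5032, 0.1223, 0.0023]
tool_rot: [0.0, 0.092, 0.996, -0.0]
contact_force: [-4.2, 0.8, 0.3]
gripper_width: -0.001
grasp_force: 2.1
```

Call:
{"fn": "drive_tool", "kwargs": {"increments": [{"claw":0.0,"dx":-0.001,"dy":0,"dz":0,"wx":0,"wy":0,"wz":0},{"claw":0.0,"dx":-0.001,"dy":0,"dz":0,"wx":0,"wy":0,"wz":0},{"claw":0.0,"dx":0,"dy":0,"dz":0,"wx":0,"wy":0,"wz":0}]}}

```text
t: 13.7
eef_pos: [0.505, 0.122, 0.0024]
tool_rot: [-0.0, 0.092, 0.996, -0.0]
contact_force: [-4.4, 0.8, 0.6]
gripper_width: 0.002
grasp_force: 2.3
```

Call:
{"fn": "drive_tool", "kwargs": {"increments": [{"claw":0.0,"dx":-0.001,"dy":0,"dz":0,"wx":0,"wy":0,"wz":0},{"claw":0.0,"dx":-0.001,"dy":0,"dz":0,"wx":0,"wy":0,"wz":0},{"claw":0.0,"dx":0,"dy":0,"dz":0,"wx":0,"wy":0,"wz":0}]}}

```text
t: 14.08
eef_pos: [0.5069, 0.1216, 0.0023]
tool_rot: [-0.0, 0.092, 0.996, -0.0]
contact_force: [-4.5, 1.4, -1.5]
gripper_width: 0.0
grasp_force: 2.3
```

Call:
{"fn": "drive_tool", "kwargs": {"increments": [{"claw":0.0,"dx":-0.001,"dy":0,"dz":0,"wx":0,"wy":0,"wz":0},{"claw":0.0,"dx":-0.001,"dy":0,"dz":0,"wx":0,"wy":0,"wz":0},{"claw":0.0,"dx":0,"dy":0,"dz":0,"wx":0,"wy":0,"wz":0}]}}

```text
t: 14.45
eef_pos: [0.5089, 0.1212, 0.0023]
tool_rot: [-0.0, 0.092, 0.996, -0.0]
contact_force: [-5.4, 0.5, 0.9]
gripper_width: -0.003
grasp_force: 2.4
```

Call:
{"fn": "drive_tool", "kwargs": {"increments": [{"claw":0.0,"dx":-0.001,"dy":0,"dz":0,"wx":0,"wy":0,"wz":0},{"claw":0.0,"dx":-0.001,"dy":0,"dz":0,"wx":0,"wy":0,"wz":0},{"claw":0.0,"dx":0,"dy":0,"dz":0,"wx":0,"wy":0,"wz":0}]}}

```text
t: 14.82
eef_pos: [0.5108, 0.1209, 0.0023]
tool_rot: [-0.0, 0.092, 0.996, -0.0]
contact_force: [-5.1, 1.2, 0.4]
gripper_width: -0.003
grasp_force: 2.5
```

Call:
{"fn": "drive_tool", "kwargs": {"increments": [{"claw":0.0,"dx":-0.001,"dy":0,"dz":0,"wx":0,"wy":0,"wz":0},{"claw":0.0,"dx":-0.001,"dy":0,"dz":0,"wx":0,"wy":0,"wz":0},{"claw":0.0,"dx":0,"dy":0,"dz":0,"wx":0,"wy":0,"wz":0}]}}

```text
t: 15.2
eef_pos: [0.5127, 0.1205, 0.0023]
tool_rot: [-0.0, 0.092, 0.996, -0.0]
contact_force: [-5.2, 0.9, 0.6]
gripper_width: -0.001
grasp_force: 2.6
```

Call:
{"fn": "drive_tool", "kwargs": {"increments": [{"claw":0.0,"dx":-0.001,"dy":0,"dz":0,"wx":0,"wy":0,"wz":0},{"claw":0.0,"dx":-0.001,"dy":0,"dz":0,"wx":0,"wy":0,"wz":0},{"claw":0.0,"dx":0,"dy":0,"dz":0,"wx":0,"wy":0,"wz":0}]}}

```text
t: 15.58
eef_pos: [0.5148, 0.1201, 0.0024]
tool_rot: [-0.0, 0.092, 0.996, -0.0]
contact_force: [-4.9, 0.9, -0.6]
gripper_width: 0.001
grasp_force: 2.3
```

Call:
{"fn": "drive_tool", "kwargs": {"increments": [{"claw":0.0,"dx":-0.001,"dy":0,"dz":0,"wx":0,"wy":0,"wz":0},{"claw":0.0,"dx":-0.001,"dy":0,"dz":0,"wx":0,"wy":0,"wz":0},{"claw":0.0,"dx":0,"dy":0,"dz":0,"wx":0,"wy":0,"wz":0}]}}

```text
t: 15.95
eef_pos: [0.5173, 0.1197, 0.0024]
tool_rot: [0.0, 0.092, 0.996, 0.0]
contact_force: [-3.6, 1.0, -1.2]
gripper_width: 0.001
grasp_force: 1.4
```

Call:
{"fn": "drive_tool", "kwargs": {"increments": [{"claw":0.0,"dx":-0.001,"dy":0,"dz":0,"wx":0,"wy":0,"wz":0},{"claw":0.0,"dx":0,"dy":0,"dz":0,"wx":0,"wy":0,"wz":0}]}}

```text
t: 16.2
eef_pos: [0.5176, 0.1196, 0.0024]
tool_rot: [-0.0, 0.092, 0.996, -0.0]
contact_force: [-4.5, -0.0, -0.2]
gripper_width: -0.0
grasp_force: 2.4
```

Call:
{"fn": "drive_tool", "kwargs": {"increments": [{"claw":0.0,"dx":-0.001,"dy":0,"dz":0,"wx":0,"wy":0,"wz":0},{"claw":0.0,"dx":0,"dy":0,"dz":0,"wx":0,"wy":0,"wz":0}]}}

```text
t: 16.45
eef_pos: [0.5186, 0.1194, 0.0024]
tool_rot: [-0.0, 0.092, 0.996, -0.0]
contact_force: [-4.2, -0.5, 0.2]
gripper_width: 0.001
grasp_force: 2.4
```

Call:
{"fn": "drive_tool", "kwargs": {"increments": [{"claw":0.0,"dx":-0.001,"dy":0,"dz":0,"wx":0,"wy":0,"wz":0},{"claw":0.0,"dx":-0.0005,"dy":0,"dz":0,"wx":0,"wy":0,"wz":0},{"claw":0.0,"dx":0,"dy":0,"dz":0,"wx":0,"wy":0,"wz":0}]}}

```text
t: 16.82
eef_pos: [0.5197, 0.1192, 0.0023]
tool_rot: [-0.001, 0.092, 0.996, -0.0]
contact_force: [-6.1, 0.3, 0.8]
gripper_width: -0.0
grasp_force: 2.9
```

Call:
{"fn": "drive_tool", "kwargs": {"increments": [{"claw":0.0,"dx":-0.001,"dy":0,"dz":0,"wx":0,"wy":0,"wz":0},{"claw":0.0,"dx":-0.0005,"dy":0,"dz":0,"wx":0,"wy":0,"wz":0},{"claw":0.0,"dx":0,"dy":0,"dz":0,"wx":0,"wy":0,"wz":0}]}}

```text
t: 17.2
eef_pos: [0.5202, 0.1191, 0.0023]
tool_rot: [-0.001, 0.092, 0.996, -0.0]
contact_force: [-9.4, 0.5, 5.1]
gripper_width: 0.001
grasp_force: 4.4
```

Call:
{"fn": "drive_tool", "kwargs": {"increments": [{"claw":0.0,"dx":-0.001,"dy":0,"dz":0,"wx":0,"wy":0,"wz":0},{"claw":0.0,"dx":0,"dy":0,"dz":0,"wx":0,"wy":0,"wz":0}]}}

```text
t: 17.45
eef_pos: [0.5204, 0.119, 0.0023]
tool_rot: [-0.002, 0.092, 0.996, -0.0]
contact_force: [-11.5, 0.7, 6.8]
gripper_width: 0.001
grasp_force: 5.4
```

The stop is felt at about 11.5 N. Backing off.

Call:
{"fn": "drive_tool", "kwargs": {"increments": [{"claw":0.0,"dx":0.002,"dy":0,"dz":0,"wx":0,"wy":0,"wz":0},{"claw":0.0,"dx":0.002,"dy":0,"dz":0,"wx":0,"wy":0,"wz":0},{"claw":0.0,"dx":0.003,"dy":0,"dz":0,"wx":0,"wy":0,"wz":0},{"claw":0.0,"dx":0.004,"dy":0,"dz":0,"wx":0,"wy":0,"wz":0},{"claw":0.0,"dx":0.006,"dy":0,"dz":0,"wx":0,"wy":0,"wz":0},{"claw":0.0,"dx":0.015,"dy":0,"dz":0,"wx":0,"wy":0,"wz":0},{"claw":0.0,"dx":0.025,"dy":0,"dz":0,"wx":0,"wy":0,"wz":0},{"claw":0.0,"dx":0.03,"dy":0,"dz":0,"wx":0,"wy":0,"wz":0},{"claw":0.0,"dx":0,"dy":0,"dz":-0.03,"wx":0,"wy":0,"wz":0},{"claw":0.0,"dx":0,"dy":0,"dz":-0.05,"wx":0,"wy":0,"wz":0},{"claw":0.0,"dx":0,"dy":0,"dz":-0.05,"wx":0,"wy":0,"wz":0},{"claw":0.0,"dx":0,"dy":0,"dz":0,"wx":0,"wy":0,"wz":0},{"claw":0.0,"dx":0,"dy":0,"dz":0,"wx":0,"wy":0,"wz":0}]}}

```text
t: 19.08
eef_pos: [0.4366, 0.1348, 0.1322]
tool_rot: [0.0, 0.092, 0.996, 0.0]
contact_force: [0.1, -0.5, 0.2]
gripper_width: -0.004
grasp_force: 0.0
```

```bash
python3 - <<'E'
from h import *
o=get_obs();print(o["t"],o["eef_pos"],o["contact_force"])
t,_=read_camera("top");s,_=read_camera("scene")
a=cv2.resize(t[140:270,150:300],None,fx=2.6,fy=2.6,interpolation=cv2.INTER_CUBIC)
b=cv2.resize(s[150:260,160:290],None,fx=3.0,fy=3.07,interpolation=cv2.INTER_CUBIC);b=b[:a.shape[0]]
n=min(a.shape[0],b.shape[0]);cv2.imwrite("pics/f1.png",np.hstack([a[:n],b[:n]])[:,:,::-1])
E
```

```text
19.075 [0.43659887 0.1347831  0.13221418] [ 0.08948551 -0.47878031  0.22323846]
```

View pics/f1.png

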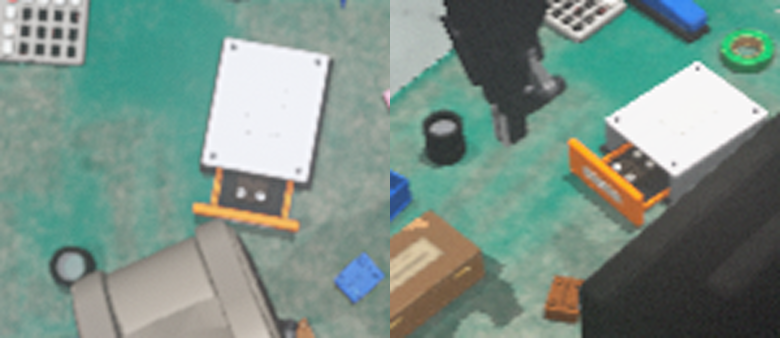

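The tray stands partway in with the front panel at crop (245,217). The insert is flat inside with its heads visible, partly under the roof, and the loupe is undisturbed. Checking that the tray holds still and how far out it is, then handing in.

Call:
{"fn": "drive_tool", "kwargs": {"increments": [{"claw":0.0,"dx":0,"dy":0,"dz":-0.03,"wx":0,"wy":0,"wz":0},{"claw":0.0,"dx":0,"dy":0,"dz":0,"wx":0,"wy":0,"wz":0},{"claw":0.0,"dx":0,"dy":0,"dz":0,"wx":0,"wy":0,"wz":0},{"claw":0.0,"dx":0,"dy":0,"dz":0,"wx":0,"wy":0,"wz":0}]}}

```text
t: 19.68
eef_pos: [0.4365, 0.1344, 0.1613]
tool_rot: [-0.001, 0.092, 0.996, -0.001]
contact_force: [0.4, 0.1, -0.4]
gripper_width: -0.005
grasp_force: 0.0
```

```bash
python3 - <<'E'
from h import *
f1=cv2.imread("pics/f1.png")[:,:390,::-1]
t,_=read_camera("top");a=cv2.resize(t[140:270,150:300],None,fx=2.6,fy=2.6,interpolation=cv2.INTER_CUBIC)[:f1.shape[0]]
for x in(f1,a):
    h=cv2.cvtColor(np.ascontiguousarray(x),cv2.COLOR_RGB2HSV)[150:250,190:305];m=(h[...,0]<22)&(h[...,0]>8)&(h[...,1]>150)
    col=np.where(m[:,50:60].any(1))[0].max()+150;print("panel lower edge",col,"px n",m.sum())
    p=ray("top",[(150+245/2.6,140+col/2.6)],.004)[0];q=ray("top",[(150+245/2.6,140+(col-6)/2.6)],.04)[0]
    print(p,q,"out from start face",(q-np.array([.489,.1254,.04]))@[.9836,-.1805,0])
print(get_obs()["t"])
E
```

```text
panel lower edge 219 px n 659
[0.52707914 0.11906138 0.004     ] [0.52969787 0.11758464 0.04      ] out from start face 0.04144109616038
panel lower edge 219 px n 620
[0.52707914 0.11906138 0.004     ] [0.52969787 0.11758464 0.04      ] out from start face 0.04144109616038
19.725
```

```bash
python3 -c "
from station import *
print(hand_in())"
```

```text
the job is handed in; nothing more can be done
None
```

The insert lies flat in the tray, and the tray was pushed to the stop (about 11.5 N along the push, about 13 N in total). It came back about 5 mm and stayed in on its own, with the loupe untouched. I handed the job in at about 19.7 s; the hand-in returned no verdict.

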